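Brush the box-crease die bed clear and clip in the next blank

TASK

Take the brush from its rest and, with its bristles lightly down on the steel die bed, sweep all four scraps off the end of the bed into the green scrap tray, without pushing them with the gripper; the bristles are worn by an unknown amount, so feel for the bed and do not lean on the brush. Then put the brush back on its rest, and slide the orange blank flat under the yellow sprung clip, short end first, until its end is home against the red stop. Leave the cartons and the screwdriver where they are.

Things in the scene. Friction and masses are not known exactly. Their poses are not given: they have to be found in the camera images.
- diebed: Fixed box-crease die bed: blue base, flat steel plate. Origin on the table under the middle of the work lane; x points to its rear (away from the robot), y to its left end, z up. Steel top 50 mm above the table, x -75 to +155, y -110 to +110 mm. The work lane, x -65 to +62, is open at both ends, y = -110 and +110, where the plate overhangs the trays' near rims by 8 mm
- bed_centre (a point): centre of the work lane on the steel: diebed x 0, y 0, z 50 mm. In front the lane has a rail 8 mm high (x -75 to -65); at its rear, where |y| is 40 to 110, grey blocks 12 mm high begin at x +63; between them (80 mm gap) is the clip
- stop_face (a point): foot of the face of the red stop under the clip: diebed x +110, y 0, z 50 mm; the stop is 14 mm high and 80 mm wide, and the leading end of the blank must come against it
- clip (a joint): Yellow sprung hold-down, 74 mm wide, hinged at diebed x +140, 22 mm above the steel; rad, 0 = down, grows as it lifts, about 0.08 with the blank under it. Presses with about 2.5 N
- clip_lip (a point): front edge of the clip's lip, underside: with the clip down at diebed x +62, 8 mm above the steel, just too low for the scraps. From there the lip slopes down to the nose (x +86 to +94, 2 mm above the steel), so a 6 mm blank pushed flat along the steel lifts the clip by itself, with a push of 3 to 12 N. No part of the clip or its hinge stands over 36 mm above the steel
- scraptray: Green open tray that takes the scraps, 180 x 130 x 35 mm, walls and floor 4 mm, origin under its centre, axes as diebed. Stands against one end of the bed, left or right, rim 15 mm below the steel; centre 167 mm from the middle of the bed
- goodstray: White open tray of the same size at the other end of the bed, holding the two cartons; no scraps belong here
- rest: Fixed plywood brush rest: base 140 (x) x 70 mm, with two rails along x, 130 mm long, tops 45 mm above the table, from 17 to 32 mm either side of its middle line; they carry the two long edges of the brush's head while the bristles hang free between them. Origin under its centre
- rest_seat (a point): where the origin of the brush lies when it sits on its rest: centre of the rest, 45 mm above the table
- brush: Block brush, 0.2 kg. Origin at the centre of the underside of its wooden head, z up away from the bristles. Head 118 (x) x 52 (y) x 26 mm (z 0 to 26); on it a grip ridge along x, 90 x 24 mm wide, z 24 to 66. Black springy bristles below, 112 x 24 mm, reach 20 to 34 mm below the origin: how far is not measured (worn), and they give up to 7 mm at 1.5 N per mm, then are hard
- stand: Fixed wooden block 100 x 44 x 30 mm on which the blank lies
- blank: Orange rigid board blank, 110 (x) x 60 (y) x 6 mm, 40 g, origin at the centre of its underside, lying flat. Overhangs its stand by 8 mm at each long edge. It is symmetrical: either short end may go in first. Home: flat on the steel, its centre at diebed x = +55, y = 0, its long axis along diebed x
- scrap0: scrap on the bed, orange block 26 x 20 x 10 mm, 12 g, origin at the middle of its underside
- scrap1: scrap on the bed, brown disc 24 mm across, 10 mm high, 12 g, origin at the middle of its underside
- scrap2: scrap on the bed, orange L-shaped piece about 28 x 26 x 10 mm, 12 g, origin at the middle of its underside
- scrap3: scrap on the bed, brown block 22 x 22 x 12 mm, 12 g, origin at the middle of its underside
- carton0: finished orange carton 55 x 60 x 70 mm, in the white tray; leave alone
- carton1: second finished orange carton, the same; leave alone
- screwdriver: screwdriver, 160 mm, lying between robot and bed; leave alone
Things that resemble listed ones, but are neither listed nor needed, are in the scene too. Of the things that look like the blank, the larger one is meant.

How it is judged:
On the way, in this order (a step that is already met when the one before it is completed fails the run):
1. bristles set down on the die bed while the scraps are still on it (contact force between brush and diebed above 0.8 N and z of each of scrap0, scrap1, scrap2, scrap3 in the frame of diebed above 0.04 m), for 0.2 s.
2. all four scraps lie in the green tray (x of scrap0 in the frame of scraptray between -0.09 and 0.09 m and y of scrap0 in the frame of scraptray between -0.065 and 0.065 m and z of each of scrap0, scrap1, scrap2, scrap3 in the frame of scraptray below 0.032 m and x of scrap1 in the frame of scraptray between -0.09 and 0.09 m and y of scrap1 in the frame of scraptray between -0.065 and 0.065 m and x of scrap2 in the frame of scraptray between -0.09 and 0.09 m and y of scrap2 in the frame of scraptray between -0.065 and 0.065 m and x of scrap3 in the frame of scraptray between -0.09 and 0.09 m and y of scrap3 in the frame of scraptray between -0.065 and 0.065 m), for 0.2 s.
3. brush back on its rest (distance between brush and rest_seat below 0.012 m and angle between brush's own z axis and vertical below 0.1 rad and angle between the x axis of brush and the x axis of rest, either way round below 0.2 rad and contact force between the fingers and brush below 0.1 N), for 0.2 s.
4. blank flat under the clip, home against the stop (x of blank in the frame of diebed between 0.05 and 0.06 m and y of blank in the frame of diebed between -0.014 and 0.014 m and z of blank in the frame of diebed between 0.046 and 0.054 m and angle between the x axis of blank and the x axis of diebed, either way round below 0.15 rad and value of joint clip above 0.04 rad and angle between blank's own z axis and vertical below 0.06 rad), for 0.2 s.
At the end, for the whole second after the job is handed in: All four scraps inside the green tray; the brush upright on its rest, within 12 mm and 0.2 rad; the blank flat on the steel under the raised clip, its end within 5 mm of the stop, within 14 mm of the middle and 0.15 rad of straight; everything released and at rest (all of step 2 and all of step 4 and distance between brush and rest_seat below 0.012 m and angle between brush's own z axis and vertical below 0.1 rad and angle between the x axis of brush and the x axis of rest, either way round below 0.2 rad and linear speed of each of scrap0, scrap1, scrap2, scrap3, brush, blank below 0.02 m/s); the robot touches nothing.
It fails at once if the brush is leaned on: more than 25 N between brush and die bed (contact force between brush and diebed above 25 N).
It fails at once if a scrap is pushed by the gripper (contact force between any of the fingers, the arm and scrap0 above 0.5 N or contact force between any of the fingers, the arm and scrap1 above 0.5 N or contact force between any of the fingers, the arm and scrap2 above 0.5 N or contact force between any of the fingers, the arm and scrap3 above 0.5 N).
It fails at once if a carton or the screwdriver is moved more than 25 mm (distance of any of carton0, carton1, screwdriver from where it was at the start of the episode above 0.025 m).
It also fails if it takes over 72 s, if anything falls off the work surface, if the arm or the gripper's body presses on something with over 40 N, if the wrist force passes 120 N, or if a joint passes its speed limit or range.

ROBOT

A 6-joint arm with a two-finger parallel gripper is mounted at the origin on the work surface. World frame = base frame: x ahead of the robot, y to its left, z up, the work surface at z = 0. Lengths are in m, angles in rad, forces in N, time in s.
With the tool pointing down it reaches from about 0.375 to 0.9 m from the base axis. Payload 3.1 kg.
Tool frame: the origin (TCP) lies midway between the tips of the shut fingers; the grasp point (between the pads) lies 19 mm behind it; z points along the fingers, y is the line along which they close (so a half turn about z gives the same grasp; the last joint's range is limited). The gripper opens to 85 mm and grips with 20 to 120 N. Pads are 22 mm wide; open, the fingers measure 114 mm over their backs; the gripper's body (76 mm by 85 mm) begins 54 mm behind the grasp point. The pads swing forward as they close: fully open they stand 13 mm farther back than shut.
Start: joints at [1.105, 0.527, 1.433, -0, 1.181, -0.178], TCP at [0.177, 0.599, 0.231] pointing down, gripper open.
Joint ranges: [-3.08, 3.08], [-0.75, 2.2], [0.22, 2.44], [-1.43, 4.57], [0, 2.65], [-2.85, 2.85]. Speed limits (rad/s): [2.79, 2.79, 3.14, 3.14, 3.14, 3.14].

INTERFACE

Orientations are given as a unit quaternion [x, y, z, w].
In Python, from station import manip gives the robot as it stands.
- The arm moves only by the tool step_arm, never from a script. Its argument "targets" is text: rows parted by semicolons, each of 4 numbers parted by spaces: the shift along the tool's x, y, z in mm, then the turn about the tool's z in degrees. A call has 1 to 12 rows; each row is the pose to reach, as a shift and turn from the pose commanded when the call began, along the tool's axes at that moment; what a row does not reach only later rows make up. A row lasts 1/10 s, in which the tool goes at most 50 mm and 8.59 degrees, less where a joint would pass 70% of its speed; a pose out of reach is approached as far as the arm can. A call with a gripper value outside its range is refused whole. "gripper" is the closure, from 0 (fully open) to 1 (shut), set as the call begins (left out, the last holds). The fingers move at their own pace and stop on an object; "squeeze" is the grip in N (left out, the last holds). Time passes only in rows, so rows that repeat a pose let the fingers close. It gives the time, the measured TCP pose, the force, the opening and the grip force at its end, in the units of the state.
- manip.sense(): the state, without advancing time (a new reading comes with each control period).
- manip.snapshot(name): name is "side" or "top" or "wrist"; returns the picture (420x560x3 uint8, red, green, blue); there is no depth.
- manip.get_calibration(name): a dict with "fov_y" (degrees; the focal length in pixels is half the picture's height over the tangent of half this angle, whatever the lens; pixels are square), "cx", "cy" (the principal point, pixels), "k1" (the pictures are not rectified: a ray, as slopes to the right and down, at radius r is drawn at 1 + k1 r^2 times it, then the intrinsics apply), "extrinsics" (4x4, takes a point from camera to world coordinates); the wrist camera has in their place "tool_from_camera" (4x4, takes a point from camera to tool coordinates, whose origin is the TCP and whose axes are the flange's). Camera axes: x right, y down, z forward; pixel columns grow to the right and rows downward; lengths in m; the calibration is good to about 2 mm. A picture is of the moment at which its call begins: read the wrist's pose just before it. get_calibration takes no time and is no camera call.
- manip.sign_off(): hands the job in; it is judged then, once.
Trained networks look in the newest picture that a camera, given by its name, has taken for a name from the list of things; names that differ only in an ending like _2 or _b are one class to them, and where a whole thing is asked for, a point or a joint stands for the part that bears it (a point fixed in the world has none). Each returns a list of dicts, best first, with "p" (0 to 1); they miss things now and then, are a little off and sometimes report something else, mostly with a low value. They report only what shows in the picture. A call takes as long as a camera call. They do not tell look-alikes from the thing itself.
- manip.recognise(camera, query): "position" ([column, row] in pixels, amid what is visible of it).
- manip.masks_of(camera, query): "pixels" (420x560 bool, what is visible of it) and "position" ([column, row] in pixels, amid what is visible of it).
- manip.mark_of(camera, query): "position" ([column, row] in pixels: a listed point, or the origin of a listed thing).
The state is a dict: "t": time; "q": joint angles; "qd": joint speeds; "tau": joint torques, N m; "tcp_pos": TCP position; "tool_rot": TCP orientation; "force": force on the tool from outside, world axes, zero at the start; "ft_torque": the same for the moment, N m; "finger_gap": opening from 0.0 (shut) to 1.0 (fully open); "gripper_force": force on a finger pad.
Only numpy, scipy, OpenCV 4.12 (cv2) and the standard library are available. Lean on these libraries where they do the work, as an engineer would, in place of code of your own. Each camera call takes 0.05 s, during which the arm holds its last target. There are 200 camera calls.

## Working session

There is one attempt and no reset: what is moved stays moved. The work goes in short steps, Python scripts to look and compute and a tool call to move; the robot and the scene stay as the last step left them, time stands still between calls to the robot, and variables do not carry over. Pictures are saved under pics/ and viewed, at most 14 in all, crops included, and the job is handed in when it is done.

Besides the shell and the picture viewer there is one more tool, called after "Emit:" as name(argument=value, ...) on one line, values as JSON. step_arm: Moves the arm, as the interface text tells. Its arguments: {"type":"object","properties":{"targets":{"type":"string"},"gripper":{"type":"number"},"squeeze":{"type":"number"}},"required":["targets"]}

```bash
mkdir -p pics; cat > h.py <<'E'
import numpy as np, cv2
from scipy.spatial.transform import Rotation as R
from station import manip
def cam(n):
    c=manip.get_calibration(n)
    f=210/np.tan(np.radians(c["fov_y"])/2)
    if "extrinsics" in c: T=np.array(c["extrinsics"])
    else:
        s=manip.sense(); W=np.eye(4); W[:3,:3]=R.from_quat(s["tool_rot"]).as_matrix(); W[:3,3]=s["tcp_pos"]
        T=W@np.array(c["tool_from_camera"])
    return c,f,T
def pix(n,p,z):
    "pixel -> world at height z"
    c,f,T=cam(n)
    d=np.array([(p[0]-c["cx"])/f,(p[1]-c["cy"])/f]); u=d.copy()
    for _ in range(30): u=d/(1+c["k1"]*(u@u))
    r=T[:3,:3]@np.array([*u,1]); o=T[:3,3]
    return o+r*(z-o[2])/r[2]
def proj(n,P):
    c,f,T=cam(n); q=np.linalg.inv(T)@np.array([*P,1]); u=q[:2]/q[2]; u=u*(1+c["k1"]*(u@u))
    return np.array([c["cx"],c["cy"]])+f*u
def snap(n,name=None):
    im=manip.snapshot(n)
    if name: cv2.imwrite("pics/"+name+".png",cv2.cvtColor(im,cv2.COLOR_RGB2BGR))
    return im
def rect(m,n,z):
    "min area rect of mask in world at height z"
    ys,xs=np.nonzero(m); cs,_=cv2.findContours(m.astype(np.uint8),0,2); c=max(cs,key=cv2.contourArea)[:,0]
    W=np.array([pix(n,p,z)[:2] for p in c])*1000
    return cv2.minAreaRect(W.astype(np.float32)),W
E
python3 - <<'E'
from h import *
s=manip.sense();print(s)
for n in("top","side"): 
    im=snap(n,n+"0"); print(n,manip.get_calibration(n))
for k,z in dict(diebed=.05,bed_centre=.05,stop_face=.05,clip=.06,scraptray=.0,goodstray=0,rest=0,rest_seat=.045,brush=.045,stand=0,blank=.03,scrap0=.05,scrap1=.05,scrap2=.05,scrap3=.05,screwdriver=0).items():
    for r in manip.mark_of("top",k)[:3]: print(k,np.round(r["p"],2),np.round(r["position"]),np.round(pix("top",r["position"],z)*1000))
E
```

```text
{'t': 0.0, 'q': array([ 1.10546885e+00,  5.28458499e-01,  1.43391342e+00, -1.80780250e-05,
        1.18139977e+00, -1.78498606e-01]), 'qd': array([ 0.00016422, -0.0010067 ,  0.00218431,  0.00029841,  0.00217791,
        0.00092847]), 'tau': array([ 8.60961536e-04, -4.42347515e+01, -1.78026330e+01,  2.64051351e-06,
        8.49741278e-03, -6.13056613e-06]), 'tcp_pos': array([0.17646627, 0.59881703, 0.2303348 ]), 'tool_rot': array([ 1.42919831e-01,  9.89733669e-01, -1.03619474e-03, -3.36774123e-04]), 'force': array([-0.33836415,  0.5166502 ,  0.00276788]), 'ft_torque': array([-0.04479173, -0.02498669, -0.03084266]), 'gripper_force': 0.0, 'finger_gap': 1.002849030744547}
top {'fov_y': 46.27293757261657, 'cx': 278.23920199598274, 'cy': 215.7135328605412, 'k1': -0.03725820037372476, 'extrinsics': array([[-2.71131078e-02, -9.93730178e-01,  1.08467566e-01,
         4.32196751e-01],
       [-9.99628359e-01,  2.72603594e-02, -1.25287927e-04,
        -4.60244982e-02],
       [-2.83236245e-03, -1.08430652e-01, -9.94099981e-01,
         1.41046713e+00],
       [ 0.00000000e+00,  0.00000000e+00,  0.00000000e+00,
         1.00000000e+00]])}
side {'fov_y': 53.413486277648516, 'cx': 273.69034940329664, 'cy': 211.04374175702804, 'k1': 0.02643136012936638, 'extrinsics': array([[-0.99539643, -0.03573815,  0.088931  ,  0.45775271],
       [-0.09285327,  0.58954367, -0.80238178,  0.74864192],
       [-0.02375307, -0.8069455 , -0.59014807,  0.69209704],
       [ 0.        ,  0.        ,  0.        ,  1.        ]])}
diebed 0.86 [260. 218.] [575.   5.  50.]
diebed 0.67 [204. 203.] [621. 160.  50.]
bed_centre 0.59 [259. 214.] [587.   7.  50.]
stop_face 0.58 [256. 178.] [689.  14.  50.]Traceback (most recent call last):
  File "<stdin>", line 6, in <module>
ValueError: it knows: bed_centre, blank, brush, carton, clip_lip, diebed, goodstray, rest, rest_seat, scrap, scraptray, screwdriver, stand, stop_face
```

View pics/top0.png

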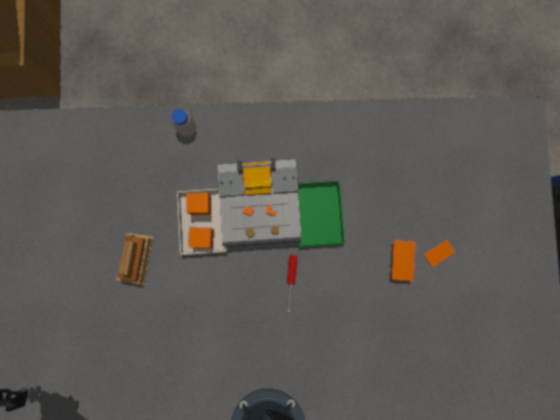

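View pics/side0.png

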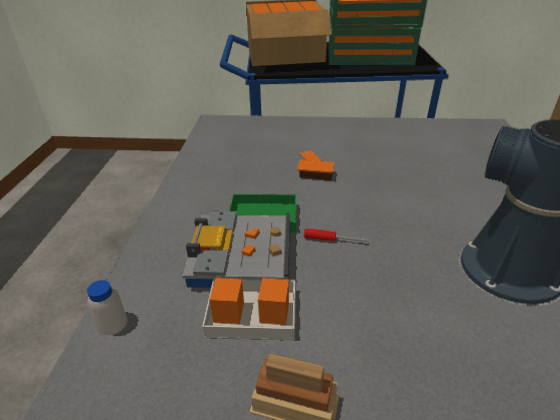

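The top picture shows the bed at (258,215), the green tray at its right end (320,213), the brush on its rest at (133,259), and the scraps at (249,211), (270,211), (250,232) and (275,230). Two things look like the blank: (403,260), large and lying on a stand, and (440,253), small. The large one at (403,260) fits the description.

```bash
python3 - <<'E'
from h import *
im=snap("top")
for k,z in dict(bed_centre=.05,stop_face=.05,clip_lip=.058,scraptray=.0,goodstray=0,rest=0,rest_seat=.045,brush=.045,stand=0,blank=.03,scrap=.05,screwdriver=0).items():
    for r in manip.mark_of("top",k)[:4]: print(k,np.round(r["p"],2),np.round(r["position"],1),np.round(pix("top",r["position"],z)*1000))
for k,z in dict(diebed=.05,blank=.036,brush=.066,rest=.02,scraptray=.035,stand=.03,scrap=.06).items():
    for r in manip.masks_of("top",k)[:4]: print(k,np.round(r["p"],2),np.round(r["position"]),[np.round(a) for a in rect(r["pixels"],"top",z)[0]])
a=cv2.resize(im[170:290,90:200],None,fx=4,fy=4,interpolation=2);b=cv2.resize(im[215:300,370:465],(400,480*85//120),fx=4,fy=4,interpolation=2)
b=cv2.copyMakeBorder(b,0,480-b.shape[0],0,0,0)
cv2.imwrite("pics/c1.png",np.hstack([a,b[:,:360]])[:,:,::-1])
E
```

```text
bed_centre 0.94 [258.6 213.3] [589.   8.  50.]
stop_face 0.76 [253.6 175.1] [697.  20.  50.]
clip_lip 0.83 [258.8 191.5] [649.   6.  58.]
scraptray 0.71 [201.3 204.5] [625. 176.   0.]
scraptray 0.61 [317.2 214.1] [ 588. -159.    0.]
scraptray 0.41 [252.6 178.4] [697.  25.   0.]
goodstray 0.71 [201.8 221.3] [576. 175.   0.]
goodstray 0.49 [248.7 208. ] [611.  39.   0.]
rest 0.66 [254.  177.2] [701.  21.   0.]
rest 0.61 [135.9 254.8] [484. 366.   0.]
rest_seat 0.79 [134.8 257.4] [476. 356.  45.]
brush 0.75 [132.6 257.7] [475. 362.  45.]
stand 0.75 [260.8 217.8] [581.   4.   0.]
stand 0.53 [258.  191.9] [657.  11.   0.]
blank 0.83 [403. 264.] [ 437. -392.   30.]
blank 0.7 [436.3 250.3] [ 473. -488.   30.]
scrap 0.6 [247.5 233.4] [534.  40.  50.]
scrap 0.56 [272.3 212.8] [589. -30.  50.]
scrap 0.39 [249.9 209.5] [600.  32.  50.]
scrap 0.39 [273.4 224. ] [558. -32.  50.]
screwdriver 0.68 [288.7 282.5] [394. -71.   0.]
screwdriver 0.42 [205.8 221.8] [574. 163.   0.]
screwdriver 0.25 [136.8 257.1] [478. 363.   0.]
diebed 0.86 [261. 199.] [array([623.,   7.]), array([242., 227.]), np.float64
[... 310 characters left out ...]
[ 57., 117.]), np.float64(79.0)]
brush 0.61 [290. 272.] [array([399., -79.]), array([ 28., 149.]), np.float64(86.0)]
rest 0.93 [144. 261.] [array([474., 358.]), array([ 71., 140.]), np.float64(80.0)]
scraptray 0.61 [320. 212.] [array([ 588., -166.]), array([184., 129.]), np.float64(0.0)]
stand 0.59 [143. 258.] [array([475., 359.]), array([ 76., 140.]), np.float64(79.0)]
stand 0.36 [258. 199.] [array([625.,   8.]), array([246., 230.]), np.float64(2.0)]
scrap 0.63 [274. 228.] [array([544., -34.]), array([22., 25.]), np.float64(88.0)]
scrap 0.42 [271. 212.] [array([595., -24.]), array([28., 19.]), np.float64(37.0)]
scrap 0.4 [250. 210.] [array([596.,  37.]), array([22., 20.]), np.float64(88.0)]
```

View pics/c1.png

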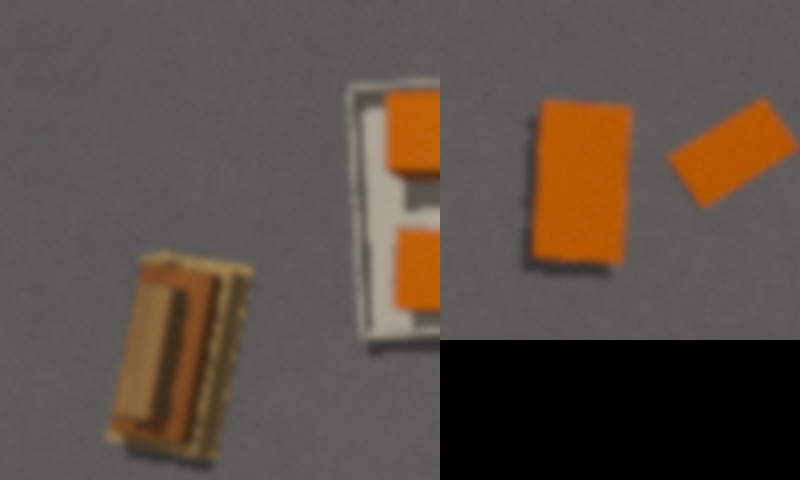

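The left crop shows the brush on its rest and the right crop shows the two orange boards. The left board, at picture (403,260), is the larger, about 115 x 64 mm, and casts a stand shadow, so it is the blank. I'm moving above the brush.

Emit:
step_arm(targets="-354 -144 0 -5.4;-354 -144 0 -5.4;-354 -144 0 -5.4;-354 -144 0 -5.4;-354 -144 0 -5.4;-354 -144 0 -5.4;-354 -144 0 -5.4;-354 -144 0 -5.4;-354 -144 0 -5.4;-354 -144 0 -5.4", gripper=0)

```text
t: 2.25
tcp_pos: [0.4759, 0.3606, 0.2312]
tool_rot: [0.097, 0.995, 0.0, -0.0]
force: [-0.1, 0.2, -0.2]
finger_gap: 1.002
gripper_force: 0.0
```

```bash
cat >> h.py <<'E'
def to(x,y,ang=None):
    "tool-frame mm shift to world x,y (mm); turn so the tool x lies along ang (deg, mod 180)"
    s=manip.sense(); M=R.from_quat(s["tool_rot"]).as_matrix()
    d=M.T@(np.array([x/1000,y/1000,s["tcp_pos"][2]])-s["tcp_pos"])*1000
    a=np.degrees(np.arctan2(M[1,0],M[0,0]))
    t=None if ang is None else -((ang-a+90)%180-90)
    print("tcp",np.round(s["tcp_pos"]*1000,1),"xang",round(a,1),"shift",np.round(d,1),"turn",t)
E
python3 - <<'E'
from h import *
snap("wrist","w1")
for k,z in dict(rest_seat=.045,brush=.045).items():
    for r in manip.mark_of("wrist",k)[:2]: print(k,np.round(r["p"],2),np.round(r["position"],1),np.round(pix("wrist",r["position"],z)*1000))
for k,z in dict(brush=.071,rest=.0).items():
    for r in manip.masks_of("wrist",k)[:2]: print(k,np.round(r["p"],2),np.round(r["position"]),[np.round(a,1) for a in rect(r["pixels"],"wrist",z)[0]])
to(475,361,-11)
E
```

```text
rest_seat 0.23 [  9.2 332.2] [587.  -1.  45.]
brush 0.97 [284.  187.1] [474. 363.  45.]
brush 0.94 [284. 188.] [array([474.8, 364.8]), array([ 51.5, 121.1]), np.float64(79.1)]
brush 0.74 [ 48. 302.] [array([548.4,  61.7]), array([115.6, 173.5]), np.float64(12.9)]
rest 0.56 [306. 126.] [array([479.8, 366.4]), array([ 74. , 154.8]), np.float64(79.4)]
tcp [474.4 362.2 231.4] xang 169.1 shift [-0.8 -1.  -0. ] turn 0.08947070039354799
```

View pics/w1.png

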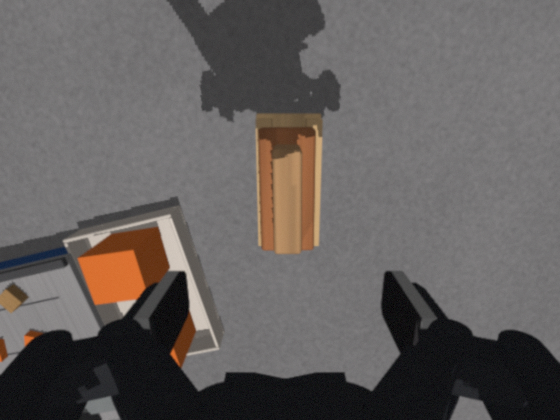

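The wrist view shows the brush on its rest at (284,187), its ridge in line with the fingers. I'm going down to grip it.

Emit:
step_arm(targets="0 1 45 0;0 1 90 0;0 1 130 0;0 1 153 0;0 1 153 0")

```text
t: 3.0
tcp_pos: [0.4724, 0.3616, 0.0748]
tool_rot: [0.095, 0.995, -0.002, -0.003]
force: [0.2, -0.9, 0.3]
finger_gap: 0.997
gripper_force: 0.0
```

Emit:
step_arm(targets="0 0 0 0;0 0 0 0;0 0 0 0;0 0 0 0;0 0 0 0;0 0 0 0", gripper=1, squeeze=60)

```text
t: 3.6
tcp_pos: [0.4765, 0.3626, 0.0798]
tool_rot: [0.096, 0.995, 0.001, 0.001]
force: [-1.1, -0.2, 5.6]
finger_gap: 0.273
gripper_force: 60.2
```

```bash
python3 - <<'E'
from h import *
s=manip.sense();print(s["t"],s["tcp_pos"],s["finger_gap"],s["gripper_force"],s["force"])
E
```

```text
3.6 [0.47654011 0.36256192 0.07983517] 0.2726391051599776 60.161420702934265 [-1.06641943 -0.21563265  5.59605421]
```

Emit:
step_arm(targets="0 0 -20 0;0 0 -60 0;0 0 -110 0;0 0 -130 0;0 0 -130 0")

```text
t: 4.1
tcp_pos: [0.4777, 0.3632, 0.212]
tool_rot: [0.096, 0.995, 0.002, 0.003]
force: [0.0, -0.1, -2.2]
finger_gap: 0.274
gripper_force: 59.6
```

```bash
python3 - <<'E'
from h import *
to(585,83,2)
print(manip.sense()["force"])
E
```

```text
tcp [477.7 363.2 212. ] xang 169.0 shift [-158.9 -254.5   -0.3] turn -13.033495577968495
[ 0.03943318 -0.09344833 -2.17651956]
```

Emit:
step_arm(targets="-20 -30 0 -2;-45 -70 0 -5;-70 -112 0 -7;-95 -152 0 -9;-120 -192 0 -11;-142 -228 0 -13;-155 -248 0 -13;-159 -254 0 -13;-159 -254 0 -13;-159 -254 0 -13")

```text
t: 5.1
tcp_pos: [0.5818, 0.0835, 0.207]
tool_rot: [-0.017, 1.0, 0.0, -0.002]
force: [0.0, 0.8, -2.2]
finger_gap: 0.277
gripper_force: 59.7
```

```bash
python3 - <<'E'
from h import *
for n in("wrist","top","side"):
    snap(n,n+"2")
    for k,z in dict(bed_centre=.05,stop_face=.05,clip_lip=.058,scraptray=.0,scrap=.05).items():
        for r in manip.mark_of(n,k)[:4]: print(n,k,np.round(r["p"],2),np.round(r["position"],1),np.round(pix(n,r["position"],z)*1000))
to(585,83,2)
E
```

```text
wrist bed_centre 0.93 [198.7 195.7] [587.   5.  50.]
wrist stop_face 0.6 [210.2 296.2] [693.  13.  50.]
wrist clip_lip 0.79 [201.5 257.5] [647.   7.  58.]
wrist scraptray 0.57 [ 61.  185.1] [ 594. -161.    0.]
wrist scrap 0.89 [229.8 147.6] [542.  34.  50.]
wrist scrap 0.77 [169.  207.7] [600. -24.  50.]
wrist scrap 0.67 [237.  209.4] [600.  40.  50.]
wrist scrap 0.65 [156.9 151.3] [548. -32.  50.]
top bed_centre 0.74 [259.8 217.9] [576.   5.  50.]
top stop_face 0.73 [255.1 176.2] [694.  16.  50.]
top clip_lip 0.96 [257.2 190.6] [652.  10.  58.]
top clip_lip 0.26 [401.9 260.6] [ 446. -382.   58.]
top scraptray 0.8 [318. 212.] [ 594. -161.    0.]
top scrap 0.63 [270.9 215.1] [583. -26.  50.]
top scrap 0.53 [248.8 232.1] [537.  37.  50.]
top scrap 0.52 [250.3 211. ] [596.  31.  50.]
top scrap 0.43 [269.8 224.3] [557. -22.  50.]
side bed_centre 0.81 [259.  244.7] [577.  11.  50.]
side stop_face 0.59 [211.9 244. ] [688.  16.  50.]
side clip_lip 0.77 [232.  241.2] [640.  12.  58.]
side clip_lip 0.53 [259.  244.5] [575.  20.  58.]
side scraptray 0.49 [231.7 242.2] [657. -51.   0.]
side scrap 0.6 [253.5 251. ] [587.  34.  50.]
side scrap 0.44 [275.  233.3] [543. -33.  50.]
side scrap 0.39 [272.7 249.1] [543.  25.  50.]
side scrap 0.39 [276.1 311.4] [519. 207.  50.]
tcp [583.2  82.4 208.3] xang -178.0 shift [-1.8  0.6 -0. ] turn -0.03912102662025063
```

View pics/wrist2.png

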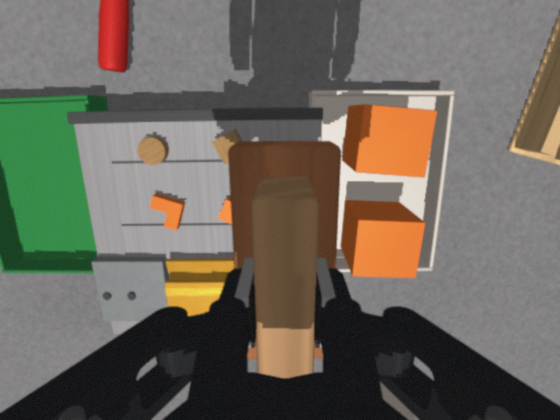

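The wrist view shows the brush held over the left end of the lane. The scraps are at (152,151), (168,210), (229,147) and (226,210). The front rail runs from (72,118) to (322,112), and the green tray is at the left.

```bash
python3 - <<'E'
from h import *
im=cv2.imread("pics/wrist2.png");hsv=cv2.cvtColor(im,cv2.COLOR_BGR2HSV)
P=lambda p,z:np.round(pix("wrist",p,z)[:2]*1000,1)
g=cv2.cvtColor(im,cv2.COLOR_BGR2GRAY).astype(int)
# front rail edge: strongest gradient rows
pts=[];pt2=[]
for c in range(110,215,15):
    col=np.diff(cv2.GaussianBlur(im[:,c:c+1],(1,3),0)[:,0].astype(int).sum(1))
    r=np.argmax(abs(col[112:135]))+112; pts.append(P((c,r),.058)); pt2.append((c,r))
print(pt2);A=np.array(pts);k=np.polyfit(A[:,1],A[:,0],1);print("rail slope deg",np.degrees(np.arctan(-k[0])),A.mean(0))
for p in [(72,115),(322,109)]: print("rail front corners?",P(p,.058))
# top camera: green & white edges
im=cv2.imread("pics/top0.png");hsv=cv2.cvtColor(im,cv2.COLOR_BGR2HSV)
m=((hsv[...,0]>50)&(hsv[...,0]<75)&(hsv[...,1]>150)).astype(np.uint8)
r,_=rect(m,"top",.035);print("green",r)
m=((hsv[...,0]>20)&(hsv[...,0]<32)&(hsv[...,1]>180)&(hsv[...,2]>120)).astype(np.uint8)
r,_=rect(m,"top",.07);print("yellow",r)
E
```

```text
[(110, np.int64(122)), (125, np.int64(122)), (140, np.int64(121)), (155, np.int64(121)), (170, np.int64(121)), (185, np.int64(120)), (200, np.int64(120))]
rail slope deg 2.643166107455886 [520.87142857 -29.88571429]
rail front corners? [ 517.3 -102.5]
rail front corners? [506.7 112.5]
green ((586.1530151367188, -160.51373291015625), (174.74769592285156, 123.56465148925781), 2.3048126697540283)
yellow ((679.92236328125, 9.905885696411133), (71.2219467163086, 70.62960052490234), 2.5863890647888184)
```

Bed centre is about (586, 7) and the bed is turned 2.6°. I'm lowering the brush to feel for the steel.

Emit:
step_arm(targets="1 3 25 -0.6;1 3 55 -0.6;1 3 75 -0.6;1 3 84 -0.6;1 3 84 -0.6;1 3 84 -0.6")

```text
t: 6.6
tcp_pos: [0.583, 0.0854, 0.1251]
tool_rot: [-0.022, 1.0, -0.0, 0.001]
force: [1.0, -0.1, -2.8]
finger_gap: 0.268
gripper_force: 59.7
```

Emit:
step_arm(targets="0 0 1 0;0 0 2 0;0 0 3 0;0 0 3 0;0 0 3 0")

```text
t: 7.1
tcp_pos: [0.5821, 0.0854, 0.1215]
tool_rot: [-0.022, 1.0, -0.0, 0.0]
force: [-0.9, 0.1, -3.6]
finger_gap: 0.276
gripper_force: 59.7
```

Emit:
step_arm(targets="0 0 1 0;0 0 2 0;0 0 2 0;0 0 2 0")

```text
t: 7.5
tcp_pos: [0.5821, 0.0854, 0.1192]
tool_rot: [-0.022, 1.0, 0.0, -0.0]
force: [-0.2, 0.4, -2.4]
finger_gap: 0.271
gripper_force: 59.7
```

Emit:
step_arm(targets="0 0 1 0;0 0 2 0;0 0 2 0;0 0 2 0")

```text
t: 7.9
tcp_pos: [0.5821, 0.0854, 0.1173]
tool_rot: [-0.022, 1.0, -0.0, -0.0]
force: [1.4, -0.3, -2.7]
finger_gap: 0.269
gripper_force: 59.7
```

Emit:
step_arm(targets="0 0 1 0;0 0 2 0;0 0 2 0;0 0 2 0")

```text
t: 8.3
tcp_pos: [0.5822, 0.0854, 0.1153]
tool_rot: [-0.022, 1.0, -0.0, 0.0]
force: [0.1, -0.7, -3.4]
finger_gap: 0.269
gripper_force: 59.7
```

Emit:
step_arm(targets="0 0 1 0;0 0 2 0;0 0 2 0;0 0 2 0")

```text
t: 8.7
tcp_pos: [0.5822, 0.0854, 0.1135]
tool_rot: [-0.022, 1.0, -0.0, 0.0]
force: [-0.2, -0.4, 0.2]
finger_gap: 0.268
gripper_force: 60.1
```

Emit:
step_arm(targets="0 0 1 0;0 0 1 0;0 0 1 0")

```text
t: 9.0
tcp_pos: [0.5822, 0.0854, 0.1125]
tool_rot: [-0.022, 1.0, -0.0, 0.0]
force: [-1.4, -0.3, 1.7]
finger_gap: 0.275
gripper_force: 60.3
```

```bash
python3 - <<'E'
from h import *
F=[]
for i in range(4): manip.snapshot("wrist");F.append(manip.sense()["force"][2])
print(np.round(F,1)); s=manip.sense();print(s["t"])
c,sn=np.cos(np.radians(2.6)),np.sin(np.radians(2.6))
for y in(-112,-120): to(586+0*c-y*sn,7+y*c,2.6)
E
```

```text
[1.9 1.8 1.2 1.6]
9.2
tcp [582.2  85.4 112.4] xang -177.4 shift [  -0.4 -190.5    0. ] turn -0.031797822546536736
tcp [582.2  85.4 112.4] xang -177.4 shift [  -0.4 -198.5    0. ] turn -0.031797822546536736
```

Emit:
step_arm(targets="0 -8 0 0;0 -20 0 0;0 -32 0 0;0 -44 0 0;0 -56 0 0;0 -68 0 0;0 -80 0 0;0 -92 0 0;0 -104 0 0;0 -116 0 0;0 -126 0 0;0 -130 0 0")

```text
t: 10.4
tcp_pos: [0.588, -0.0457, 0.1123]
tool_rot: [-0.022, 1.0, -0.0, 0.0]
force: [-0.4, 3.1, 2.5]
finger_gap: 0.27
gripper_force: 60.4
```

```bash
python3 - <<'E'
from h import *
snap("wrist","w3");snap("side","s3")
for n in("wrist","side"):
  for r in manip.mark_of(n,"scrap")[:5]: print(n,np.round(r["p"],2),np.round(r["position"],1),np.round(pix(n,r["position"],.05)*1000))
im=cv2.imread("pics/w3.png");b=cv2.imread("pics/s3.png")[180:320,180:340]
b=cv2.resize(b,(480,420));cv2.imwrite("pics/c3.png",np.hstack([im[:,:320],b]))
E
```

```text
wrist 0.86 [210.4 163. ] [547. -92.  50.]
wrist 0.72 [208.4 249.7] [605. -95.  50.]
wrist 0.69 [246.6 152.4] [539. -70.  50.]
side 0.16 [210.7 243.9] [691.  16.  50.]
```

View pics/c3.png

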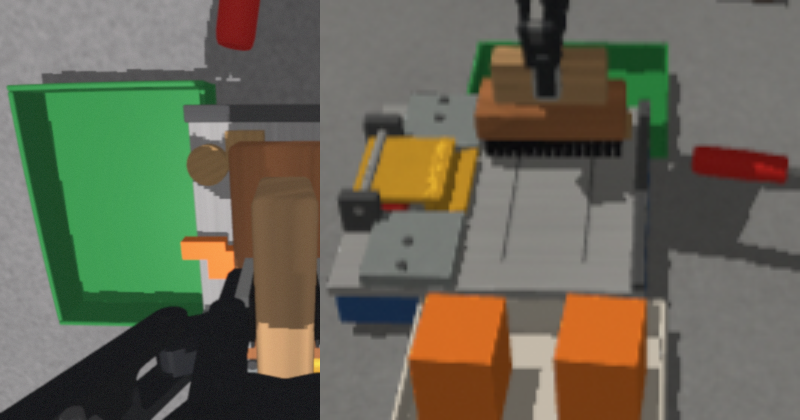

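The brush is herding the scraps toward the green tray: the disc at (207,163), a brown block at (245,140) and an orange piece at (208,258). The lane behind it is clear. I'm continuing over the edge.

Emit:
step_arm(targets="0 -8 0 0;0 -17 0 0;0 -26 0 0;0 -35 0 0;0 -44 0 0;0 -53 0 0;0 -61 0 0;0 -68 0 0;0 -72 0 0;0 -72 0 0")

```text
t: 11.6
tcp_pos: [0.5909, -0.1176, 0.1117]
tool_rot: [-0.022, 1.0, -0.001, -0.0]
force: [0.2, -0.2, -2.6]
finger_gap: 0.27
gripper_force: 60.0
```

Emit:
step_arm(targets="0 0 -10 0;0 0 -40 0;0 30 -80 0;0 60 -100 0;0 90 -100 0;0 110 -100 0;0 110 -100 0")

```text
t: 12.3
tcp_pos: [0.5852, -0.0034, 0.2129]
tool_rot: [-0.024, 1.0, 0.0, -0.0]
force: [-0.8, -0.2, -2.8]
finger_gap: 0.273
gripper_force: 60.1
```

```bash
python3 - <<'E'
from h import *
a=snap("wrist","w4");b=snap("top","t4")
for n in("wrist","top"):
  for r in manip.mark_of(n,"scrap")[:6]: print(n,np.round(r["p"],2),np.round(r["position"],1),np.round(pix(n,r["position"],.004)*1000))
to(476.5,362.6,-11)
cv2.imwrite("pics/c4.png",np.hstack([a[:,:320],cv2.resize(b[170:275,210:330],(480,420))])[:,:,::-1])
E
```

```text
wrist 0.72 [175.8 160.1] [ 567. -122.    4.]
wrist 0.68 [177.4 207.2] [ 619. -123.    4.]
wrist 0.65 [161.9 219.5] [ 635. -141.    4.]
wrist 0.61 [141.4 122.1] [ 530. -156.    4.]
top 0.61 [303.4 206.8] [ 610. -119.    4.]
top 0.57 [314.4 235.5] [ 526. -148.    4.]
top 0.48 [309.3 202.6] [ 621. -137.    4.]
top 0.41 [302.6 219.8] [ 572. -116.    4.]
top 0.18 [258.4 216.3] [586.  11.   4.]
tcp [586.3  -7.2 212.3] xang -177.4 shift [ 9.320e+01  3.743e+02 -3.000e-01] turn 13.557335330911485
```

View pics/c4.png

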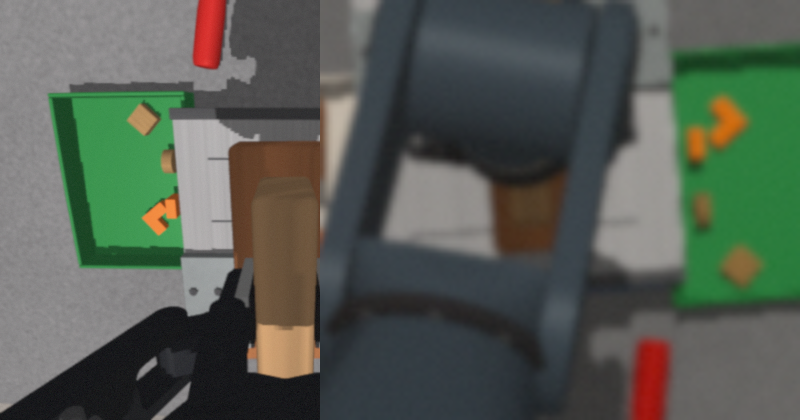

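All four scraps are in the green tray: wrist view (143,118), (167,160), (172,207) and (155,218). I'm returning the brush.

Emit:
step_arm(targets="8 33 0 2;18 74 0 5;28 114 0 7;38 154 0 9;49 194 0 11;59 234 0 13;69 274 0 13.5;79 314 0 13.5;88 350 0 13.5;92 369 0 13.5;93 374 0 13.5;93 374 0 13.5")

```text
t: 13.7
tcp_pos: [0.4769, 0.3626, 0.212]
tool_rot: [0.095, 0.995, -0.0, 0.0]
force: [0.4, -0.5, -2.5]
finger_gap: 0.27
gripper_force: 60.2
```

Emit:
step_arm(targets="0 0 0 0;0 0 0 0;0 0 0 0")

```text
t: 14.0
tcp_pos: [0.4771, 0.3618, 0.2123]
tool_rot: [0.096, 0.995, -0.0, -0.0]
force: [0.0, -0.9, -1.9]
finger_gap: 0.272
gripper_force: 60.2
```

```bash
python3 - <<'E'
from h import *
snap("wrist","w5");snap("side","s5")
for n in("wrist","side"):
  for k in("rest_seat","brush","rest"):
   for r in manip.mark_of(n,k)[:2]: print(n,k,np.round(r["p"],2),np.round(r["position"],1),np.round(pix(n,r["position"],.045 if k!="rest" else 0)*1000))
to(476.5,362.6,-11)
E
```

```text
wrist rest_seat 0.35 [280.1 245.8] [531. 349.  45.]
wrist brush 0.78 [282.8 244.1] [530. 352.  45.]
side rest_seat 0.58 [297.2 385.5] [470. 356.  45.]
side brush 0.76 [292.9 339.6] [483. 266.  45.]
side rest 0.94 [292.  403.2] [479. 362.   0.]
side rest 0.59 [229.3 307.3] [625. 161.   0.]
tcp [476.6 362.9 212.3] xang 169.1 shift [-0.  -0.3  0. ] turn 0.06451778001397201
```

View pics/w5.png

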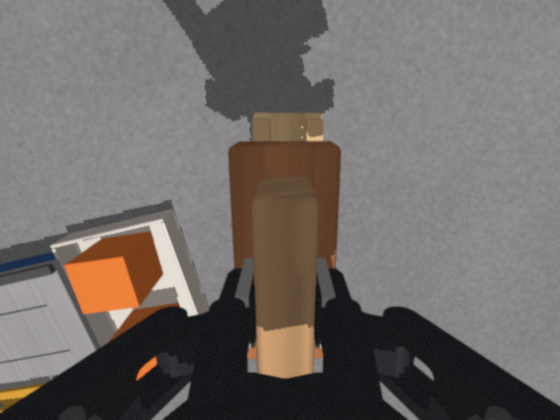

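The brush is straight in the grip, (285,210), and the rest is right under it, (287,127). I'm lowering it.

Emit:
step_arm(targets="0 0 35 0;0 0 75 0;0 0 105 0;0 0 120 0;0 0 126 0;0 0 129 0;0 0 131 0;0 0 131 0;0 0 131 0")

```text
t: 15.3
tcp_pos: [0.4772, 0.3633, 0.0823]
tool_rot: [0.095, 0.995, 0.001, 0.001]
force: [-0.0, -0.1, -2.5]
finger_gap: 0.272
gripper_force: 60.1
```

Emit:
step_arm(targets="0 0 0 0;0 0 0 0;0 0 -10 0;0 0 -10 0;0 0 -60 0;0 0 -110 0;0 0 -150 0;0 0 -150 0;0 0 -150 0", gripper=0)

```text
t: 16.2
tcp_pos: [0.477, 0.3632, 0.2329]
tool_rot: [0.095, 0.995, 0.001, 0.001]
force: [-1.4, 0.3, -0.3]
finger_gap: 1.002
gripper_force: 0.0
```

```bash
python3 - <<'E'
from h import *
snap("wrist","w6")
for k in("brush",):
   for r in manip.mark_of("wrist",k)[:1]: print(k,np.round(r["p"],2),np.round(r["position"],1),np.round(pix("wrist",r["position"],.045)*1000))
for k,z in dict(brush=.071,rest=.0).items():
    for r in manip.masks_of("wrist",k)[:1]: print(k,np.round(r["p"],2),np.round(r["position"]),[np.round(a,1) for a in rect(r["pixels"],"wrist",z)[0]])
to(420,-389,-6)
E
```

```text
brush 0.73 [281.2 184.3] [472. 361.  45.]
brush 0.7 [282. 189.] [array([473.5, 364. ]), array([ 52.1, 121. ]), np.float64(79.3)]
rest 0.89 [295. 123.] [array([477.3, 365.4]), array([ 70.6, 151.9]), np.float64(80.6)]
tcp [475.5 362.4 229.4] xang 169.1 shift [ -88.1 -748.3    1.5] turn -4.9337469433259855
```

The brush is back in place, at (473.5, 364). Now I'm moving over the blank.

Emit:
step_arm(targets="-6 -40 -20 -1;-14 -90 -30 -2;-21 -139 -30 -3;-29 -188 -30 -4;-36 -237 -30 -5;-44 -286 -30 -5;-51 -335 -30 -5;-59 -384 -30 -5;-66 -433 -30 -5;-74 -482 -30 -5;-81 -531 -30 -5;-89 -580 -30 -5")

```text
t: 17.6
tcp_pos: [0.4529, -0.225, 0.26]
tool_rot: [0.052, 0.999, 0.001, -0.001]
force: [1.7, 0.0, 0.6]
finger_gap: 1.001
gripper_force: 0.0
```

Emit:
step_arm(targets="-7 -45 10 0;-14 -92 20 0;-20 -132 25 0;-23 -153 25 0;-25 -165 25 0;-25 -165 25 0;-25 -165 25 0;-25 -165 25 0")

```text
t: 18.4
tcp_pos: [0.4618, -0.3882, 0.2362]
tool_rot: [0.051, 0.999, 0.001, -0.0]
force: [1.4, -0.9, 0.1]
finger_gap: 0.997
gripper_force: 0.0
```

```bash
python3 - <<'E'
from h import *
snap("wrist","w7")
for k in("blank","stand"):
   for r in manip.mark_of("wrist",k)[:2]: print(k,np.round(r["p"],2),np.round(r["position"],1),np.round(pix("wrist",r["position"],.03)*1000))
for k,z in dict(blank=.036).items():
    for r in manip.masks_of("wrist",k)[:2]: print(k,np.round(r["p"],2),np.round(r["position"]),[np.round(a,1) for a in rect(r["pixels"],"wrist",z)[0]])
to(447,-391,-6)
E
```

```text
blank 0.72 [188.2 191.4] [ 461. -492.   30.]
blank 0.91 [279. 171.] [array([ 450.3, -391.5]), array([ 59.8, 109.9]), np.float64(83.7)]
blank 0.88 [186. 195.] [array([ 461.8, -493. ]), array([40.8, 75.7]), np.float64(31.1)]
tcp [ 462.  -389.1  236.7] xang 174.1 shift [14.7 -3.4 -0. ] turn 0.13893791297456914
```

View pics/w7.png

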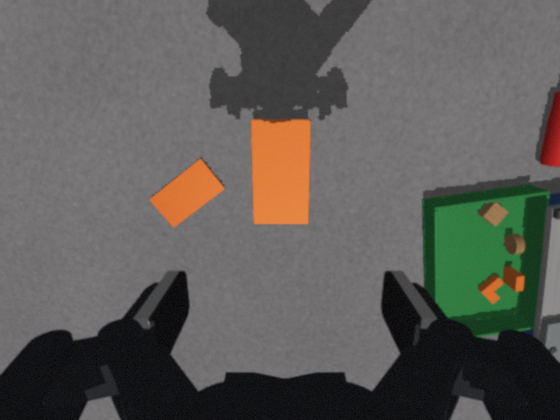

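The blank is at (281,172) and the small look-alike at (187,193). The blank measures 109.9 x 59.8 mm, centred at (450, -391) and turned -6.3°. I'm gripping it 28 mm behind its centre.

Emit:
step_arm(targets="12 -1 30 0.4;26 -2 75 0.4;39 -3 120 0.4;39 -3 160 0.4;39 -3 190 0.4;39 -3 206 0.4;39 -3 213 0.4;39 -3 213.5 0.4;39 -3 213.5 0.4")

```text
t: 19.5
tcp_pos: [0.4233, -0.3895, 0.0237]
tool_rot: [0.055, 0.998, -0.001, 0.001]
force: [-0.3, -0.3, 0.3]
finger_gap: 1.002
gripper_force: 0.0
```

Emit:
step_arm(targets="0 0 0 0;0 0 0 0;0 0 0 0;0 0 0 0;0 0 0 0", gripper=1, squeeze=40)

```text
t: 20.0
tcp_pos: [0.4233, -0.3897, 0.0243]
tool_rot: [0.055, 0.998, -0.001, 0.001]
force: [0.3, -0.1, 6.0]
finger_gap: 0.682
gripper_force: 42.8
```

Emit:
step_arm(targets="0 0 -10 0;0 0 -40 0;0 0 -80 0;0 0 -115 0;0 0 -125 0;0 0 -125 0")

```text
t: 20.6
tcp_pos: [0.4234, -0.3899, 0.15]
tool_rot: [0.055, 0.998, -0.002, 0.001]
force: [0.1, 0.2, -0.7]
finger_gap: 0.684
gripper_force: 43.3
```

```bash
python3 - <<'E'
from h import *
to(555,5.6,2.6); s=manip.sense();print(s["force"],s["finger_gap"])
E
```

```text
tcp [ 423.4 -389.9  150. ] xang 173.7 shift [-87.3 407.6  -1.1] turn -8.927320712828816
[ 0.07230057  0.20432713 -0.72831445] 0.6841958980756065
```

Emit:
step_arm(targets="-6 30 0 -1;-15 70 0 -2;-24 112 0 -4;-33 154 0 -5;-42 196 0 -6;-51 238 0 -7;-60 280 0 -8;-69 322 0 -9;-78 364 0 -9;-85 396 0 -9;-87 407 0 -9;-87 407 0 -9")

```text
t: 21.8
tcp_pos: [0.553, 0.0074, 0.1462]
tool_rot: [-0.025, 1.0, 0.0, -0.002]
force: [-0.1, -0.1, -0.6]
finger_gap: 0.685
gripper_force: 43.2
```

Emit:
step_arm(targets="0 0 20 0;0 0 40 0;0 0 50 0;0 0 50 0;0 0 50 0")

```text
t: 22.3
tcp_pos: [0.5539, 0.0049, 0.0977]
tool_rot: [-0.023, 1.0, -0.0, -0.0]
force: [0.5, -0.1, 0.6]
finger_gap: 0.682
gripper_force: 43.2
```

```bash
python3 - <<'E'
from h import *
a=snap("wrist","w8");b=snap("side","s8")
for n in("wrist","side"):
  for k,z in dict(bed_centre=.05,clip_lip=.058,stop_face=.05).items():
   for r in manip.mark_of(n,k)[:1]: print(n,k,np.round(r["p"],2),np.round(r["position"],1),np.round(pix(n,r["position"],z)*1000))
to(555,5.6,2.6);s=manip.sense();print(s["force"],s["t"])
cv2.imwrite("pics/c8.png",np.hstack([a[:,100:480],cv2.resize(b[190:330,180:320],(420,420))])[:,:,::-1])
E
```

```text
side bed_centre 0.66 [260.4 244.8] [573.  11.  50.]
side clip_lip 0.94 [230.1 238.6] [646.   3.  58.]
side stop_face 0.66 [208.3 245.7] [695.  22.  50.]
tcp [554.3   5.9  98.3] xang -177.3 shift [-0.7 -0.4  0. ] turn 0.08159380833905061
[ 0.7096668  -0.09499654 -0.86292563] 22.7
```

View pics/c8.png

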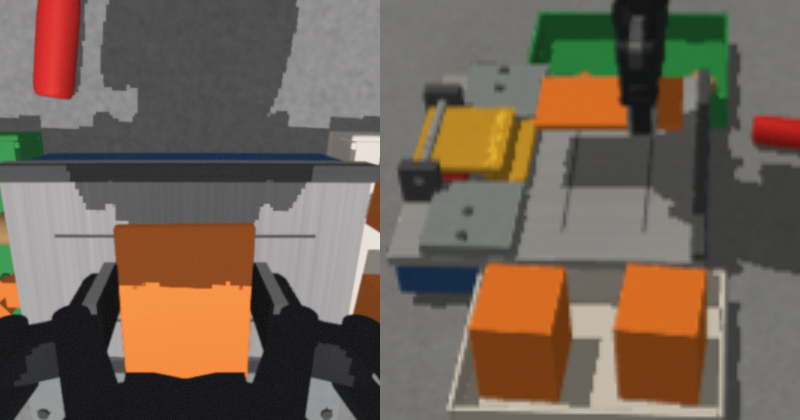

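The wrist crop shows the blank held level and centred in the lane, at crop (184,300). The side crop shows it in front of the yellow lip, and the fingertips reach about level with its underside. I'm lowering it and feeling for the steel.

Emit:
step_arm(targets="0 0 20 0;0 0 36 0;0 0 44 0;0 0 46 0;0 0 46 0;0 0 47 0;0 0 48 0;0 0 48 0")

```text
t: 23.5
tcp_pos: [0.5543, 0.0058, 0.0502]
tool_rot: [-0.023, 1.0, -0.0, 0.0]
force: [0.0, -0.6, 0.3]
finger_gap: 0.684
gripper_force: 43.2
```

Emit:
step_arm(targets="0 0 1 0;0 0 2 0;0 0 2 0;0 0 2 0")

```text
t: 23.9
tcp_pos: [0.554, 0.0059, 0.0478]
tool_rot: [-0.023, 1.0, 0.0, -0.0]
force: [0.2, 0.2, 0.8]
finger_gap: 0.686
gripper_force: 43.2
```

Emit:
step_arm(targets="0 0 1 0;0 0 2 0;0 0 2 0;0 0 2 0")

```text
t: 24.3
tcp_pos: [0.554, 0.0059, 0.0457]
tool_rot: [-0.023, 1.0, 0.0, -0.0]
force: [-0.2, 0.1, -0.3]
finger_gap: 0.685
gripper_force: 43.2
```

Emit:
step_arm(targets="0 0 1 0;0 0 1 0;0 0 1 0")

```text
t: 24.6
tcp_pos: [0.5541, 0.0059, 0.0454]
tool_rot: [-0.023, 1.0, -0.0, 0.0]
force: [-0.4, -0.1, 5.6]
finger_gap: 0.684
gripper_force: 46.5
```

Emit:
step_arm(targets="0 0 1 0;0 0 1 0;0 0 1 0")

```text
t: 24.9
tcp_pos: [0.5542, 0.0059, 0.0454]
tool_rot: [-0.023, 1.0, -0.0, 0.0]
force: [-3.5, 0.7, 11.8]
finger_gap: 0.684
gripper_force: 50.2
```

Emit:
step_arm(targets="0 0 -1.3 0;-3 0 -1.3 0;-8 0 -1.3 0;-14 0 -1.3 0;-20 0 -1.3 0;-26 0 -1.3 0;-32 0 -1.3 0;-38 0 -1.3 0;-43 0 -1.3 0;-48 0 -1.3 0;-51 0 -1.3 0;-51 0 -1.3 0")

```text
t: 26.1
tcp_pos: [0.5989, 0.009, 0.0454]
tool_rot: [-0.024, 1.0, 0.001, -0.007]
force: [-11.3, 0.1, 15.0]
finger_gap: 0.685
gripper_force: 52.1
```

Emit:
step_arm(targets="-1 0 0 0;-2 0 0 0;-3 0 0 0;-3 0 0 0")

```text
t: 26.5
tcp_pos: [0.5989, 0.0091, 0.0454]
tool_rot: [-0.024, 1.0, 0.001, -0.01]
force: [-16.3, -1.1, 19.6]
finger_gap: 0.681
gripper_force: 54.0
```

Emit:
step_arm(targets="-1 0 0 0;-2 0 0 0;-3 0 0 0;-3 0 0 0")

```text
t: 26.9
tcp_pos: [0.6042, 0.0092, 0.0454]
tool_rot: [-0.024, 1.0, 0.001, -0.007]
force: [-12.3, -0.8, 15.9]
finger_gap: 0.686
gripper_force: 52.4
```

Emit:
step_arm(targets="-1 0 -0.8 0;-2 0 -0.8 0;-3 0 -0.8 0;-3 0 -0.8 0")

```text
t: 27.3
tcp_pos: [0.6081, 0.0092, 0.0454]
tool_rot: [-0.024, 1.0, 0.001, -0.007]
force: [-10.7, -0.9, 11.1]
finger_gap: 0.683
gripper_force: 49.4
```

Emit:
step_arm(targets="-1 0 0 0;-2 0 0 0;-3 0 0 0;-3 0 0 0")

```text
t: 27.7
tcp_pos: [0.6101, 0.0093, 0.0454]
tool_rot: [-0.024, 1.0, 0.001, -0.008]
force: [-11.1, -1.5, 11.6]
finger_gap: 0.685
gripper_force: 49.9
```

```bash
python3 - <<'E'
from h import *
a=snap("wrist","w9");b=snap("side","s9")
for r in manip.mark_of("side","blank")[:2]: print(np.round(r["p"],2),np.round(r["position"],1),np.round(pix("side",r["position"],.05)*1000))
to(613,8,2.6);s=manip.sense();print(s["force"],s["t"],s["tool_rot"])
cv2.imwrite("pics/c9.png",np.hstack([a[:,100:480],cv2.resize(b[190:330,180:320],(420,420))])[:,:,::-1])
E
```

```text
0.8 [235.7 242. ] [633.   5.  50.]
0.57 [311.6 158.8] [ 462. -407.   50.]
tcp [610.1   9.3  45.5] xang -177.3 shift [-2.8 -1.5 -0. ] turn 0.10704206941966277
[-11.87909579  -0.32290166  11.67884324] 27.85 [-2.36140852e-02  9.99691700e-01  6.61658862e-04 -7.64480607e-03]
```

View pics/c9.png

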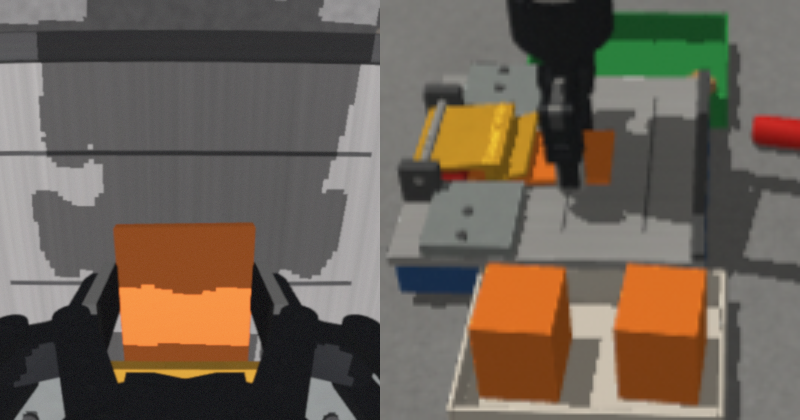

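The wrist crop shows the blank's front end under the yellow lip, at crop (185,368), and the side crop agrees. I'm pushing on to the stop.

Emit:
step_arm(targets="-1 0 -0.3 0;-2 0 -0.3 0;-3 0 -0.3 0;-3 0 -0.3 0")

```text
t: 28.25
tcp_pos: [0.6101, 0.0093, 0.0455]
tool_rot: [-0.024, 1.0, 0.001, -0.011]
force: [-16.4, -3.2, 13.6]
finger_gap: 0.684
gripper_force: 51.1
```

Emit:
step_arm(targets="-1 0 0 0;-2 0 0 0;-2 0 0 0;-2 0 0 0")

```text
t: 28.65
tcp_pos: [0.6101, 0.0094, 0.0454]
tool_rot: [-0.024, 1.0, 0.001, -0.013]
force: [-19.9, -1.8, 17.4]
finger_gap: 0.687
gripper_force: 52.3
```

Emit:
step_arm(targets="-1 0 0 0;-2 0 0 0;-2 0 0 0;-2 0 0 0")

```text
t: 29.05
tcp_pos: [0.6101, 0.0094, 0.0454]
tool_rot: [-0.024, 1.0, 0.001, -0.015]
force: [-23.5, -4.9, 19.7]
finger_gap: 0.683
gripper_force: 53.6
```

```bash
python3 - <<'E'
from h import *
a=snap("wrist","w10");g=a.astype(int).sum(2)
for c in (230,285,340):
    d=np.diff(g[:,c]); 
    sat=(a[:,c,0].astype(int)-a[:,c,2]); rr=np.argmax(sat[100:]>40)+100
    q=np.argmax(d[30:90])+30
    print(c,rr,q,pix("wrist",(c,rr),.056)*1000,pix("wrist",(c,q+1),.058)*1000,pix("wrist",(c,q+1),.05)*1000)
E
```

```text
230 223 61 [582.6474933  -13.72257662  56.        ] [519.55684539 -13.89641279  58.        ] [518.33421646 -15.16374457  50.        ]
285 223 61 [581.5384132    9.51194537  56.        ] [518.64303354   6.47077295  58.        ] [517.36533708   6.43079546  50.        ]
340 222 62 [579.99988752  32.72262985  56.        ] [517.93240336  26.8733489   58.        ] [516.61188335  28.06285836  50.        ]
```

The blank's rear end is about 64 mm from the rail and it does not move under 23 N, so it is at the stop. I'm relaxing the push and releasing.

Emit:
step_arm(targets="2 0 -0.5 0;4 0 -1 0;6 0 -1.5 0;6 0 -1.5 0")

```text
t: 29.5
tcp_pos: [0.6102, 0.0094, 0.0456]
tool_rot: [-0.023, 1.0, 0.001, -0.009]
force: [-10.4, -0.2, 3.7]
finger_gap: 0.682
gripper_force: 45.0
```

Emit:
step_arm(targets="0 0 0 0;0 0 0 0;0 0 0 0;0 0 0 0;0 0 0 0", gripper=0)

```text
t: 30.0
tcp_pos: [0.6185, 0.0088, 0.0478]
tool_rot: [-0.023, 1.0, -0.0, 0.0]
force: [-0.5, -0.6, 0.2]
finger_gap: 1.003
gripper_force: 0.0
```

Emit:
step_arm(targets="0 0 -10 0;0 0 -40 0;0 0 -80 0;15 0 -120 0;30 0 -150 0;30 0 -160 0;30 0 -160 0;30 0 -160 0")

```text
t: 30.8
tcp_pos: [0.588, 0.0075, 0.207]
tool_rot: [-0.023, 1.0, 0.0, -0.0]
force: [-0.3, 0.2, 0.1]
finger_gap: 0.998
gripper_force: 0.0
```

```bash
python3 - <<'E'
from h import *
a=snap("wrist","w11");b=snap("side","s11")
def P(p,z): return np.round(pix("wrist",p,z)*1000,1)
for k,z in dict(blank=.056,brush=.07).items():
  for r in manip.masks_of("wrist",k)[:1]: print(k,np.round(r["p"],2),np.round(r["position"]),[np.round(x,1) for x in rect(r["pixels"],"wrist",z)[0]])
for k,z in dict(bed_centre=.05,stop_face=.05,clip_lip=.06,blank=.05).items():
  for r in manip.mark_of("wrist",k)[:1]: print(k,np.round(r["p"],2),np.round(r["position"],1),P(r["position"],z))
s=manip.sense();print(s["t"],s["tcp_pos"])
cv2.imwrite("pics/c11.png",np.hstack([a[:,100:480],cv2.resize(b[190:330,180:320],(420,420))])[:,:,::-1])
E
```

```text
blank 0.87 [286. 226.] [array([613.4,  11.2]), array([67.6, 61.5]), np.float64(2.7)]
bed_centre 0.72 [283.7 189.3] [582.6   7.7  50. ]
stop_face 0.71 [280.4 292.9] [690.7   9.3  50. ]
clip_lip 0.85 [279.3 254.4] [643.9   6.3  60. ]
blank 0.9 [285.  247.4] [641.   11.6  50. ]
31.2 [0.58785747 0.00747879 0.20689114]
```

View pics/c11.png

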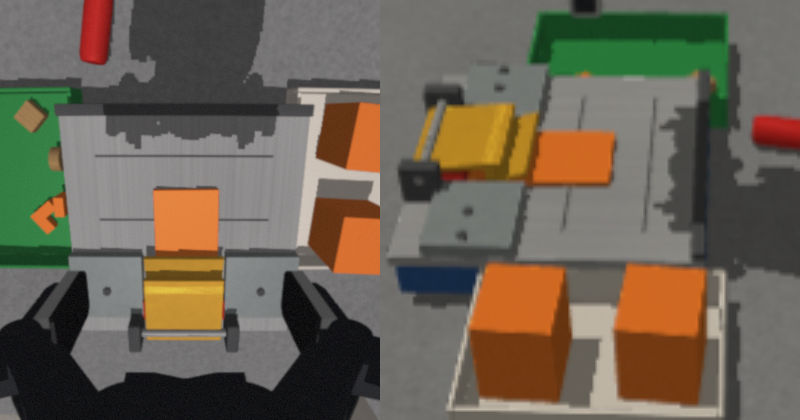

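```bash
python3 - <<'E'
from h import *
a=cv2.cvtColor(cv2.imread("pics/w11.png"),cv2.COLOR_BGR2RGB).astype(int)
for c in (262,285,308):
    sat=a[:,c,0]-a[:,c,2]; o=np.nonzero(sat>60)[0]; o=o[o>150]
    r=o[0]; x=pix("wrist",(c,r-.5),.056)*1000
    print(c,r,x)
    s=a[95:135,c].sum(1); print(s.tolist())
for c in (175,200,225,350,375):
    print(c,a[235:265,c].sum(1).tolist())
E
```

```text
262 189 [582.03662114 -11.98758535  56.        ]
[191, 189, 192, 195, 199, 194, 193, 183, 152, 118, 114, 119, 119, 104, 114, 121, 124, 116, 114, 127, 173, 212, 225, 222, 233, 227, 229, 233, 227, 230, 225, 225, 226, 229, 232, 230, 230, 237, 280, 373]
285 189 [581.0712097    8.74344605  56.        ]
[192, 185, 192, 189, 186, 183, 179, 179, 158, 122, 113, 119, 116, 115, 125, 131, 114, 112, 122, 127, 172, 216, 230, 236, 235, 240, 244, 229, 230, 241, 232, 238, 229, 236, 239, 239, 230, 228, 233, 235]
308 189 [580.09549079  29.47380154  56.        ]
[183, 187, 185, 187, 188, 181, 188, 174, 138, 125, 119, 118, 125, 117, 120, 119, 111, 122, 117, 136, 173, 212, 223, 232, 231, 228, 234, 233, 223, 227, 231, 231, 233, 231, 234, 231, 232, 232, 229, 237]
175 [449, 442, 447, 442, 441, 438, 444, 444, 443, 442, 441, 437, 395, 315, 250, 236, 222, 192, 178, 182, 195, 266, 341, 388, 397, 397, 390, 391, 393, 393]
200 [436, 434, 428, 428, 431, 427, 426, 432, 431, 422, 423, 411, 390, 337, 276, 230, 215, 188, 179, 178, 196, 261, 347, 398, 405, 404, 401, 405, 403, 410]
225 [448, 440, 443, 446, 444, 441, 438, 438, 444, 435, 445, 438, 416, 356, 267, 230, 225, 194, 187, 179, 195, 247, 338, 401, 413, 409, 416, 419, 419, 416]
350 [423, 422, 430, 421, 427, 413, 418, 426, 422, 428, 425, 418, 379, 276, 239, 226, 230, 205, 172, 173, 183, 225, 323, 388, 412, 409, 401, 407, 394, 401]
375 [429, 428, 431, 433, 434, 433, 433, 430, 431, 433, 430, 433, 417, 367, 269, 232, 219, 210, 189, 184, 185, 230, 318, 376, 391, 392, 390, 390, 391, 395]
```

```bash
python3 - <<'E'
from h import *
P=lambda c,r,z:np.round(pix("wrist",(c,r),z)[:2]*1000,1)
th=np.radians(2.6);u=np.array([np.cos(th),np.sin(th)])
f=lambda n,p,dx:print(n,p,"origin along-x:",round(p@u-dx,1))
f("rail outer",P(285,103.5,.058),-75)
f("rail inner foot",P(285,115.3,.05),-65);f("rail inner top",P(285,115.3,.058),-65)
f("blockL",P(225,256.5,.062),63);f("blockR",P(350,256.8,.062),63)
f("block foot",P(225,248.6,.05),63);f("blockR foot",P(350,248,.05),63)
f("blank rear",P(285,188.5,.056),0)
E
```

```text
rail outer [507.8   5.3] origin along-x: 582.5
rail inner foot [517.5   5.8] origin along-x: 582.2
rail inner top [517.4   5.8] origin along-x: 582.1
blockL [647.9 -44.8] origin along-x: 582.2
blockR [642.7  73.1] origin along-x: 582.4
block foot [645.1 -46.8] origin along-x: 579.3
blockR foot [638.7  74.9] origin along-x: 578.4
blank rear [581.1   8.7] origin along-x: 580.9
```

The side and wrist crops show the blank lying flat under the raised clip, its rear end at crop (185,188). That puts its centre at die x of about 54 mm. The scraps are in the green tray and the brush is on its rest, so I'm handing in.

```bash
python3 -c "
from h import *
print(manip.sign_off())"
```

```text
the job is handed in; nothing more can be done
None
```

The job is handed in at about 31 s of the 72 s allowed, but the sign-off returned no verdict: all four scraps are in the green tray, the brush is back on its rest, and the orange blank is flat under the clip against the stop, its centre at about die x 54 mm.

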